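# Sweep the waste unit's top clear and shut its drawer

### The job

Take the scraper block by its grip and sweep the five loose pieces of plastic waste (three caps and two tags) off the top of the waste unit into its open drawer, touching the pieces with the scraper only, never with the gripper or arm. Then push the drawer fully shut, with all five pieces inside, and leave the scraper standing upright on its foot on the counter. Do not shift the other things that stand about.

Things in the scene. Friction and masses are not known exactly. Their poses are not given: they have to be found in the camera images.
- unit: Waste unit fixed to the counter: white body, flat steel top 200 mm (its x) by 216 mm (its y), 80 mm above the counter. Origin: centre of its underside, on the counter. Both sides of the top (y = +-98 to +-108 mm) have a lip 16 mm high, 196 mm apart; its front (-x) and rear (+x) edges have none. The drawer slides out below the top, towards the unit's -x.
- top_front_edge (a point): Middle of the front edge of the unit's top surface (80 mm above the counter), over the open drawer: pieces pushed over this edge fall into the drawer. Axes as the unit's.
- top_rear_edge (a point): Middle of the rear edge of the unit's top surface. Axes as the unit's.
- drawer (a joint): How far the unit's drawer is open, in m: 0 fully shut, 0.13 fully out; it starts 0.105 to 0.13 open, slides with about 1.5 N of friction and stays where it is left.
- drawer_box (a point): Centre of the underside of the drawer's grey box (5 mm above the counter), moves with the drawer, axes as the unit's. The box is 184 mm (x) by 196 mm (y) outside, open on top, walls 5 mm thick and 60 mm high, floor 4 mm thick.
- drawer_front (a point): Centre of the outer face of the drawer's flat white front panel (10 mm thick, 216 mm wide, from 5 to 67 mm above the counter; this point 36 mm above the counter). The face looks to the unit's -x; push it towards +x to shut the drawer.
- scraper: Scraper block standing on the counter, 0.28 kg: a white foot 40 mm (its x) by 176 mm (its y) by 24 mm high, and on it a grey upright grip 26 mm (x) by 110 mm (y), from 24 to 70 mm above the underside. Origin: centre of the underside. Symmetric under a half turn. Take the grip across its 26 mm.
- cap0: Loose white plastic bottle cap, a disc 44 mm across and 12 mm high, lying on the unit's top. Origin: centre of its underside.
- cap1: Loose white plastic bottle cap, a disc 44 mm across and 12 mm high, lying on the unit's top. Origin: centre of its underside.
- cap2: Loose white plastic bottle cap, a disc 44 mm across and 12 mm high, lying on the unit's top. Origin: centre of its underside.
- tag0: Loose white plastic seal tag, a flat plate 28 mm (x) by 60 mm (y) by 10 mm high, lying on the unit's top. Origin: centre of its underside.
- tag1: Loose white plastic seal tag, a flat plate 28 mm (x) by 60 mm (y) by 10 mm high, lying on the unit's top. Origin: centre of its underside.
- case: Bystander, to be left alone: grey hard case 75 x 140 x 58 mm high on the counter. Origin: in the middle of its underside as built.
- spray: Bystander, to be left alone: white bottle 64 mm across, 170 mm high. Origin: in the middle of its underside as built.
- gel: Bystander, to be left alone: clear jar 72 mm across, 90 mm high. Origin: in the middle of its underside as built.
- tape: Bystander, to be left alone: roll of tape lying flat, 92 mm across, 25 mm high. Origin: in the middle of its underside as built.
- dish: Bystander, to be left alone: steel bowl 120 mm across, 40 mm high. Origin: in the middle of its underside as built.
- torch: Bystander, to be left alone: dark metal hand torch lying on the counter, about 120 mm long, 28 mm thick. Origin: under its middle.
- carton: Bystander, to be left alone: brown carton 80 x 110 x 70 mm high. Origin: in the middle of its underside as built.
There are look-alikes about, which are no part of the job. Leave any purple or yellow look-alike of the cap0 alone. What is shaped like the scraper but green or turquoise is not meant.

How it is judged:
By the outcome, as a careful person would: the job done as asked, in the order asked, and still so for the second after the job is handed in, with the robot touching nothing.
It also fails if it takes over 72 s, if anything falls off the work surface, if the arm or the gripper's body presses on something with over 40 N, if the wrist force passes 120 N, or if a joint passes its speed limit or range.

### The arm

A 6-joint arm with a two-finger parallel gripper is mounted at the origin on the work surface. World frame = base frame: x ahead of the robot, y to its left, z up, the work surface at z = 0. Lengths are in m, angles in degrees, forces in N, time in s.
With the tool pointing down it reaches from about 0.225 to 0.725 m from the base axis. Payload 3.1 kg.
Tool frame: the origin (TCP) lies at the very end of the fingers, on their centre line; the grasp point (between the pads) lies 19 mm behind it (ctrl.hold_point_z is the distance from the TCP to the grasp point, in m); z points along the fingers, y is the line along which they close (so a half turn about z gives the same grasp; the last joint's range is limited). The gripper opens to 85 mm and grips with 20 to 120 N. Pads are 22 mm wide; open, the fingers measure 114 mm over their backs; the gripper's body (76 mm by 85 mm) begins 54 mm behind the grasp point. The pads swing forward as they close: fully open they stand 13 mm farther back than shut.
Start: joints at [59.313, 2.75, 5.684, 92.934, 0, 82.678], TCP at [0.208, 0.482, 0.231] pointing down, gripper open.
Joint ranges: [-166.93, 166.93], [-56.73, 111.36], [-69.38, 81.34], [-121.58, 131.49], [-85.45, 84.26], [-180, 180]. Speed limits (degrees/s): [159.86, 159.86, 180, 180, 180, 180].

### API

Orientations are given as [roll, pitch, yaw] about the fixed x, y, z axes, in that order (R = Rz(yaw) Ry(pitch) Rx(roll)).
In Python, from cell import ctrl, capture, workorder, spotter gives the robot as it stands. The module is installed in compiled form; this text tells all that it offers.
- The arm moves only by the shell command python3 -m jog 'ROWS' [FORCE]. ROWS is text: rows parted by semicolons, each of 7 numbers parted by spaces: the shift along the tool's x, y, z in m, then the turn, a rotation vector about the tool's x, y, z in degrees, then the gripper command: -1 is fully open, 1 is shut, values between are in proportion. A call has 1 to 8 rows; each row is the pose to reach, as a shift and turn from the pose commanded when the call began, along the tool's axes at that moment; what a row does not reach only later rows make up. A row lasts 1/10 s, in which the tool goes at most 50 mm and 8.59 degrees, less where a joint would pass 70% of its speed; a pose out of reach is approached as far as the arm can. A call with a gripper value outside its range is refused whole. The fingers move at their own pace and stop on an object; FORCE is the grip in N (left out, the last holds). Time passes only in rows, so rows that repeat a pose let the fingers close. It gives the time, the measured TCP pose, the force, the opening and the grip force at its end, in the units of the state.
- ctrl.get_state(): the state, without advancing time (a new reading comes with each control period).
- capture(name): name is "scene" or "top" or "wrist"; returns a dict with "color" (420x560x3 uint8, red, green, blue), "intrinsics" (3x3 intrinsics, pixels), "eye" and "orientation" of the camera in the world. Camera axes: x right, y up, looking along -z (the intrinsics and any distortion apply to the point x, -y, -z); pixel columns grow to the right and rows downward; lengths in m; the calibration is good to about 2 mm. A picture is of the moment at which its call begins. There is no depth.
- workorder.sign_off(): hands the job in; it is judged then, once.
Trained networks look in the newest picture that a camera, given by its name, has taken for a name from the list of things; names that differ only in an ending like _2 or _b are one class to them, and where a whole thing is asked for, a point or a joint stands for the part that bears it (a point fixed in the world has none). Each returns a list of dicts, best first, with "confidence" (0 to 1); they miss things now and then, are a little off and sometimes report something else, mostly with a low value. They report only what shows in the picture. A call takes as long as a camera call. They do not tell look-alikes from the thing itself.
- spotter.find_in(query, camera): "pixel" ([column, row] in pixels, amid what is visible of it).
- spotter.cut_out(query, camera): "pixels" (420x560 bool, what is visible of it) and "pixel" ([column, row] in pixels, amid what is visible of it).
- spotter.place_of(query, camera): "pixel" ([column, row] in pixels: a listed point, or the origin of a listed thing).
The state is a dict: "time_s": time; "q": joint angles; "qd": joint speeds; "tau": joint torques, N m; "ee_pos": TCP position; "eef_rot": TCP orientation; "ft_force": force on the tool from outside, world axes, zero at the start; "ft_torque": the same for the moment, N m; "width": finger opening in m; "grip_force": force on a finger pad.
Only numpy, scipy, OpenCV 4.12 (cv2) and the standard library are available. Lean on these libraries where they do the work, as an engineer would, in place of code of your own. Each camera call takes 0.05 s, during which the arm holds its last target. There are 200 camera calls.

## Working session

There is one attempt and no reset: what is moved stays moved. The work goes in short steps, Python scripts to look and compute and a shell command to move; the robot and the scene stay as the last step left them, time stands still between calls to the robot, and variables do not carry over. Pictures are saved under pics/ and viewed, at most 10 in all, crops included, and the job is handed in when it is done.

```bash
mkdir -p pics; cat > h.py <<'E'
import numpy as np, cv2
from cell import ctrl, capture, workorder, spotter
def R(o):
    from scipy.spatial.transform import Rotation as Ro
    o=np.array(o,float)
    return o if o.shape==(3,3) else (Ro.from_quat(o).as_matrix() if o.size==4 else Ro.from_euler('xyz',o,degrees=True).as_matrix())
def ray(c,px,z):
    K=np.array(c['intrinsics']); d=np.linalg.inv(K)@[px[0],px[1],1]
    w=R(c['orientation'])@[d[0],-d[1],-d[2]]; e=np.array(c['eye'])
    return e+w*(z-e[2])/w[2]
def proj(c,p):
    v=R(c['orientation']).T@(np.array(p)-np.array(c['eye'])); K=np.array(c['intrinsics'])
    u=K@[v[0],-v[1],-v[2]]; return u[:2]/u[2]
E
python3 - <<'E'
from h import *
ims=[]
for n in ("scene","top"):
    c=capture(n); cv2.imwrite(f"pics/{n}0.png",c['color'][:,:,::-1])
    print(n,[ (k,np.shape(v)) for k,v in c.items()],c['eye'],np.round(c['orientation'],3).tolist(),c['intrinsics'])
    for q,z in [("scraper",0),("top_front_edge",.08),("top_rear_edge",.08),("drawer_box",.005),("drawer_front",.036),("unit",0),("cap0",.08),("tag0",.08),("case",0),("spray",0),("gel",0),("tape",0),("dish",0),("torch",0),("carton",0)]:
        print(q,[(np.round(r['pixel']).tolist(),round(r['confidence'],2),np.round(ray(c,r['pixel'],z),3)[:2].tolist()) for r in spotter.place_of(q,n)][:7])
print(ctrl.get_state())
E
```

```text
scene [('color', (420, 560, 3)), ('intrinsics', (3, 3)), ('eye', (3,)), ('orientation', (3,))] [1.08718836 0.93855233 1.0450333 ] [47.743, -1.209, 150.831] [[505.20474597   0.         286.98057115]
 [  0.         505.20474597 212.63716561]
 [  0.           0.           1.        ]]
scraper [([363.0, 324.0], 0.75, [0.541, 0.392]), ([397.0, 242.0], 0.68, [0.286, 0.205]), ([438.0, 303.0], 0.64, [0.331, 0.431]), ([251.0, 307.0], 0.47, [0.763, 0.214])]
top_front_edge [([289.0, 202.0], 0.57, [0.525, -0.017])]
top_rear_edge [([254.0, 166.0], 0.89, [0.536, -0.221]), ([250.0, 309.0], 0.68, [0.793, 0.274])]
drawer_box [([296.0, 225.0], 0.9, [0.513, 0.009])]
drawer_front [([310.0, 242.0], 0.85, [0.529, 0.117])]
unit [([273.0, 206.0], 0.85, [0.532, -0.102])]
cap0 [([251.0, 188.0], 0.58, [0.594, -0.123]), ([316.0, 182.0], 0.54, [0.407, -0.057]), ([271.0, 180.0], 0.53, [0.523, -0.13]), ([258.0, 166.0], 0.51, [0.524, -0.213]), ([331.0, 198.0], 0.47, [0.408, 0.026])]
tag0 [([295.0, 188.0], 0.72, [0.478, -0.062]), ([267.0, 206.0], 0.62, [0.589, -0.031])]
case [([240.0, 156.0], 0.71, [0.509, -0.388])]
[... 2018 characters left out ...]
[([409.0, 292.0], 0.81, [0.33, -0.316])]
{'time_s': 1.6, 'q': array([ 5.93131379e+01,  2.75181684e+00,  5.68468380e+00,  9.29350427e+01,
       -2.80644602e-04,  8.26793204e+01]), 'qd': array([ 0.12875372, -0.01790799, -0.09873547, -0.01456604, -0.02985781,
       -0.01555759]), 'tau': array([-3.28909864e-04, -3.38633287e+01,  3.20145035e+01,  1.43590001e-03,
       -2.75281618e-04, -3.00895522e-06]), 'ee_pos': array([0.20821127, 0.48193555, 0.2313051 ]), 'eef_rot': array([-1.79997806e+02,  1.11672991e-06,  1.56633817e+02]), 'ft_force': array([ 0.38460164, -0.39955819,  0.40442093]), 'ft_torque': array([-0.04693771,  0.03775124,  0.02490866]), 'grip_force': 0.0, 'width': 0.08533455449068743}
```

View pics/top0.png

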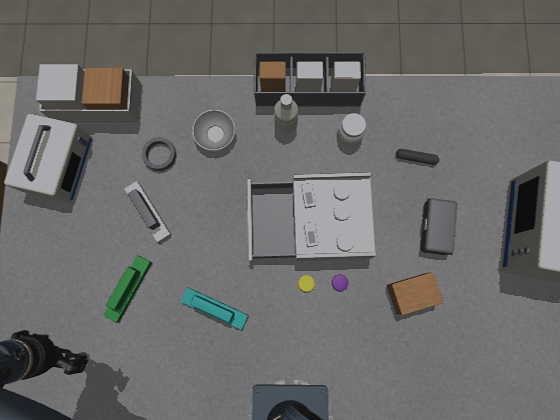

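View pics/scene0.png

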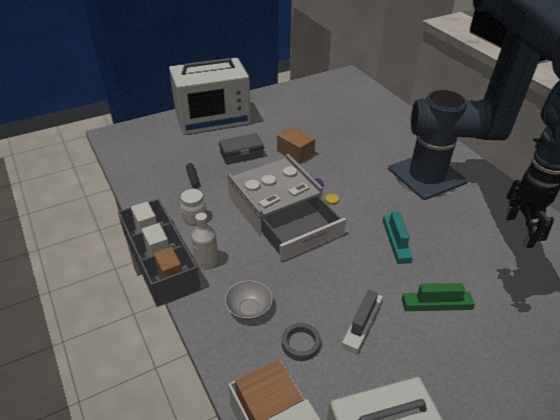

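The top view shows the white scraper at (147,212). Its look-alikes are green (127,288) and turquoise (215,308). On the unit there are three white caps around (342,193), (342,213) and (345,243), and tags at (308,195) and (310,233). The yellow (306,283) and purple (340,283) caps are beside the unit. The drawer opens to image left. I choose the white scraper and check it in a crop.

```bash
python3 - <<'E'
from h import *
c=capture("top"); im=c['color'][:,:,::-1]
a=cv2.resize(im[165:265,110:210],(400,400),interpolation=3); b=cv2.resize(im[165:265,240:385],(580,400)[:2],interpolation=3)[:,:400*580//580]
cv2.imwrite("pics/crop1.png",np.hstack([a,b[:,:400]])if False else cv2.resize(im[165:265,110:390],(800,286),interpolation=3))
for q,z in(("scraper",.024),("unit",.08),("cap0",.092),("tag0",.09)):
  for r in spotter.cut_out(q,"top"):
    ys,xs=np.nonzero(r['pixels']); 
    P=np.array([ray(c,p,z)[:2] for p in zip(xs,ys)],np.float32); rc=cv2.minAreaRect(P)
    print(q,np.round(r['pixel']),round(r['confidence'],2),np.round(rc[0],3),np.round(rc[1],3),round(rc[2],1),'mean',P.mean(0).round(3))
for p in [(372,174),(375,257),(295,179),(294,257),(249,180),(250,259)]: print(p,ray(c,p,.08).round(3))
E
```

```text
scraper [213. 309.] 0.98 [0.287 0.198] [0.175 0.041] 66.3 mean [0.287 0.197]
scraper [127. 291.] 0.74 [0.337 0.43 ] [0.055 0.176] 64.5 mean [0.336 0.43 ]
scraper [150. 210.] 0.72 [0.542 0.387] [0.182 0.043] 34.1 mean [0.541 0.386]
unit [308. 218.] 0.94 [ 0.521 -0.049] [0.225 0.326] 2.1 mean [ 0.517 -0.049]
unit [271. 222.] 0.51 [0.514 0.049] [0.214 0.123] 2.1 mean [0.512 0.051]
cap0 [340. 192.] 0.81 [ 0.584 -0.13 ] [0.044 0.045] 89.2 mean [ 0.584 -0.131]
cap0 [308. 277.] 0.78 [ 0.351 -0.037] [0.036 0.037] 44.7 mean [ 0.351 -0.038]
cap0 [340. 282.] 0.74 [ 0.354 -0.123] [0.041 0.042] 44.5 mean [ 0.354 -0.122]
cap0 [340. 209.] 0.63 [ 0.533 -0.129] [0.041 0.043] 0.3 mean [ 0.533 -0.13 ]
cap0 [342. 238.] 0.49 [ 0.456 -0.138] [0.041 0.042] 44.7 mean [ 0.456 -0.138]
cap0 [306. 220.] 0.25 [ 0.52  -0.049] [0.226 0.323] 2.0 mean [ 0.515 -0.047]
tag0 [311. 233.] 0.69 [ 0.474 -0.052] [0.059 0.027] 6.9 mean [ 0.474 -0.052]
tag0 [306. 198.] 0.47 [ 0.574 -0.045] [0.058 0.028] 7.8 mean [ 0.574 -0.045]
(372, 174) [ 0.633 -0.212  0.08 ]
(375, 257) [ 0.417 -0.213  0.08 ]
(295, 179) [ 0.619 -0.011  0.08 ]
(294, 257) [ 0.416 -0.009  0.08 ]
(249, 180) [0.616 0.109 0.08 ]
(250, 259) [0.41  0.103 0.08 ]
```

View pics/crop1.png

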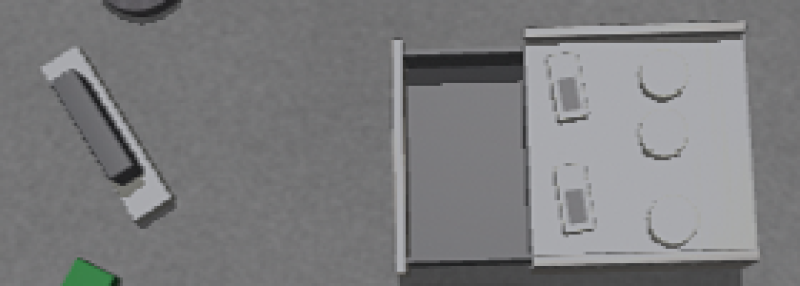

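The crop confirms the white-footed scraper with the grey grip, with its long axis about 32° off world x. The unit has a yaw of about 2°.

```bash
python3 -m jog '-0.343 0.045 0.03 0 0 -55.5 -1; -0.343 0.045 0.03 0 0 -55.5 -1; -0.343 0.045 0.03 0 0 -55.5 -1; -0.343 0.045 0.03 0 0 -55.5 -1; -0.343 0.045 0.03 0 0 -55.5 -1; -0.343 0.045 0.03 0 0 -55.5 -1; -0.343 0.045 0.03 0 0 -55.5 -1; -0.343 0.045 0.03 0 0 -55.5 -1' 60; python3 - <<'E'
from h import *
c=capture("wrist"); cv2.imwrite("pics/w1.png",c['color'][:,:,::-1]); s=ctrl.get_state(); print(s['ee_pos'],s['eef_rot'],c['eye'],c['orientation'])
for r in spotter.cut_out("scraper","wrist"):
    ys,xs=np.nonzero(r['pixels']); P=np.array([ray(c,p,.03)[:2] for p in zip(xs,ys)],np.float32); rc=cv2.minAreaRect(P); print(r['pixel'],r['confidence'],rc)
for r in spotter.place_of("scraper","wrist"): print(r['pixel'],r['confidence'],ray(c,r['pixel'],0))
E
```

```text
time_s: 2.65
ee_pos: [0.5456, 0.384, 0.1981]
eef_rot: [-179.9, -0.1, -148.1]
ft_force: [-0.2, 0.9, -0.3]
width: 0.0856
grip_force: 0.0
[0.54441745 0.38462213 0.19851887] [-1.79942219e+02 -1.38038081e-01 -1.48174771e+02] [0.47926051 0.34341244 0.34038019] [-17.45456554   0.19520661 121.89335628]
[419.5, 35.0] 0.74 ((0.3613011837005615, 0.4187343418598175), (0.04042656719684601, 0.1383371204137802), 62.27602005004883)
[284.0, 180.9] 0.71 ((0.5425501465797424, 0.38844025135040283), (0.17255958914756775, 0.04080871865153313), 33.83131790161133)
[282.8, 185.4] 0.76 [0.54569316 0.38659578 0.        ]
[444.9, 19.2] 0.66 [0.33935161 0.42904935 0.        ]
```

View pics/w1.png

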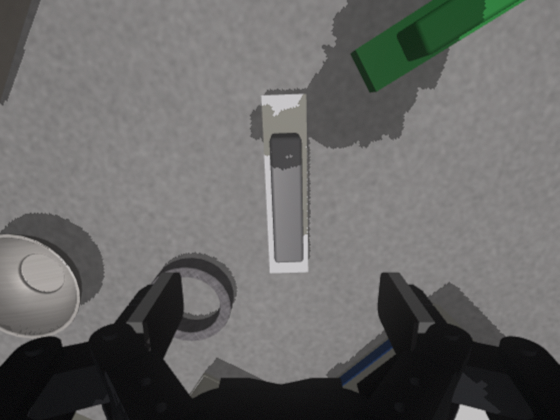

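The wrist view shows the white scraper nearly aligned with the image. Its foot corners are about (262,95), (307,95), (308,272) and (269,272), and its grip is around (287,200).

```bash
python3 - <<'E'
from h import *
c=capture("wrist"); P=[ray(c,p,.024)[:2] for p in [(262,95),(307,95),(308,272),(269,272)]]; P=np.array(P);print(P)
C=P.mean(0); d=P[:2].mean(0)-P[2:].mean(0); print(C,np.linalg.norm(d),np.degrees(np.arctan2(*d[::-1]))%180)
G=np.array([ray(c,p,.07)[:2] for p in [(271,134),(301,134),(303,262),(275,262)]]);d=G[:2].mean(0)-G[2:].mean(0); print(G.mean(0),np.linalg.norm(d),np.degrees(np.arctan2(*d[::-1]))%180)
s=ctrl.get_state(); T=R(s['eef_rot']); print(s['eef_rot'])
for X in (C,G.mean(0)): print(T.T@(np.r_[X,0.033]-s['ee_pos']))
E
```

```text
[[0.47628527 0.32727167]
 [0.45490157 0.36143042]
 [0.60147004 0.45940349]
 [0.62326744 0.42461411]]
[0.53898108 0.39317992] 0.17629528864416438 33.63802346895997
[0.53745944 0.39217715] 0.11170935942736801 33.71868476701843
[ 1.79954117e+02 -3.75021079e-02 -1.47872561e+02]
[-0.00215709  0.00514     0.16846574]
[-0.00033519  0.0051      0.1684669 ]
```

```bash
python3 -m jog '-0.001 0.005 0.04 0 0 -1.5 -1; -0.001 0.005 0.08 0 0 -1.5 -1; -0.001 0.005 0.12 0 0 -1.5 -1; -0.001 0.005 0.15 0 0 -1.5 -1; -0.001 0.005 0.165 0 0 -1.5 -1; -0.001 0.005 0.165 0 0 -1.5 -1;  -0.001 0.005 0.165 0 0 -1.5 -1' && python3 -m jog '0 0 0 0 0 0 1;0 0 0 0 0 0 1;0 0 0 0 0 0 1;0 0 0 0 0 0 1;0 0 0 0 0 0 1;0 0 0 0 0 0 1;0 0 0 0 0 0 1;0 0 0 0 0 0 1' 80
```

```text
time_s: 3.55
ee_pos: [0.5392, 0.3931, 0.0383]
eef_rot: [-180.0, 0.1, -146.3]
ft_force: [-0.9, 0.4, 0.7]
width: 0.0855
grip_force: 0.0
time_s: 4.35
ee_pos: [0.5405, 0.3916, 0.0377]
eef_rot: [-179.9, 0.1, -146.4]
ft_force: [1.9, -3.3, 6.1]
width: 0.0246
grip_force: 79.2
```

```bash
python3 -m jog '0 0 -0.02 0 0 0 1; 0 0 -0.06 0 0 0 1; 0 0 -0.1 0 0 0 1; 0 0 -0.14 0 0 0 1; 0.01 -0.015 -0.14 0 0 6 1; 0.03 -0.044 -0.14 0 0 14 1; 0.055 -0.08 -0.14 0 0 22 1; 0.08 -0.116 -0.14 0 0 31.5 1' && python3 -m jog '0 0 0 0 0 0 1;0 0 0 0 0 0 1'
```

```text
time_s: 5.15
ee_pos: [0.5348, 0.2506, 0.1735]
eef_rot: [180.0, -0.3, -177.2]
ft_force: [1.3, -0.2, -3.6]
width: 0.0253
grip_force: 79.0
time_s: 5.35
ee_pos: [0.5353, 0.2504, 0.174]
eef_rot: [179.9, -0.3, -177.0]
ft_force: [-1.0, 1.1, -3.2]
width: 0.0253
grip_force: 79.9
```

```bash
python3 -m jog '0.002 -0.03 0 0 0 0.9 1; 0.005 -0.075 0 0 0 0.9 1; 0.008 -0.124 0 0 0 0.9 1; 0.011 -0.173 0 0 0 0.9 1; 0.014 -0.222 0 0 0 0.9 1; 0.017 -0.27 0 0 0 0.9 1; 0.02 -0.318 0 0 0 0.9 1; 0.023 -0.362 0 0 0 0.9 1' && python3 -m jog '0.002 -0.04 0 0 0 0 1; 0.005 -0.07 0 0 0 0 1; 0.005 -0.083 0 0 0 0 1;0.005 -0.083 0 0 0 0 1;0.005 -0.083 0 0 0 0 1'; python3 - <<'E'
from h import *
s=ctrl.get_state(); print(s['ee_pos'],s['eef_rot'])
c=capture("top"); a=c['color'][155:275,230:400,::-1]
w=capture("wrist")['color'][:,:,::-1]
cv2.imwrite("pics/t2.png",np.hstack([cv2.resize(a,(425,300),interpolation=3),cv2.resize(w,(375,300),interpolation=3)]))
E
```

```text
time_s: 6.15
ee_pos: [0.5331, -0.112, 0.1752]
eef_rot: [179.9, -0.0, -177.7]
ft_force: [1.3, 0.6, -3.4]
width: 0.0252
grip_force: 80.1
time_s: 6.65
ee_pos: [0.5314, -0.193, 0.1756]
eef_rot: [179.9, -0.0, -177.8]
ft_force: [-0.6, 0.6, -4.2]
width: 0.0249
grip_force: 80.2
[ 0.53138694 -0.19297627  0.17561267] [ 1.79856339e+02 -4.28195659e-02 -1.77764673e+02]
```

View pics/t2.png

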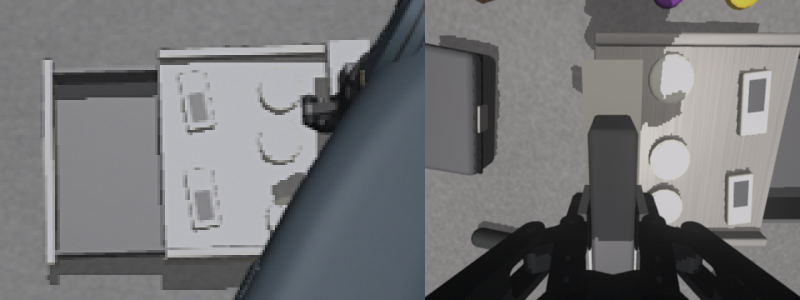

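The top view shows the scraper held over the rear of the unit with all caps ahead of it. In the wrist view (right half of the picture) its foot end is at about (583–643,58), and the lip is at about row 40.

```bash
python3 - <<'E'
from h import *
c=capture("wrist"); 
zf=.1756-.0377+.024
print('foot end',[ray(c,((x-425)*1.493,58*1.4),zf).round(4) for x in(583,643)])
print('lip inner/outer top',[ray(c,((x-425)*1.493,y*1.4),.096).round(4) for x,y in((600,43),(790,46),(600,35),(790,35))])
print('far lip', [ray(c,((x-425)*1.493,y*1.4),.096).round(4) for x,y in((765,234),(765,244))])
for q in("cap0","tag0"):
  for r in spotter.cut_out(q,"wrist"):
    ys,xs=np.nonzero(r['pixels']); P=np.array([ray(c,p,.092)[:2] for p in zip(xs,ys)],np.float32); print(q,r['pixel'],r['confidence'],P.min(0),P.max(0))
for q in("top_rear_edge","top_front_edge"):
  for r in spotter.place_of(q,"wrist"): print(q,r['pixel'],r['confidence'],ray(c,r['pixel'],.08).round(3))
E
```

```text
foot end [array([ 0.4447, -0.2158,  0.1619]), array([ 0.4432, -0.1769,  0.1619])]
lip inner/outer top [array([ 0.4285, -0.2086,  0.096 ]), array([ 0.4239, -0.0362,  0.096 ]), array([ 0.4223, -0.2088,  0.096 ]), array([ 0.4155, -0.0386,  0.096 ])]
far lip [array([ 0.6118, -0.0128,  0.096 ]), array([ 0.6247, -0.0096,  0.096 ])]
cap0 [362.7, 2.1] 0.93 [ 0.3926829  -0.16220143] [ 0.39953116 -0.13805185]
cap0 [367.9, 221.1] 0.9 [ 0.50888973 -0.15499586] [ 0.55423474 -0.11061498]
cap0 [361.9, 286.1] 0.84 [ 0.5606589  -0.15078177] [ 0.60679394 -0.11120035]
cap0 [469.7, 4.6] 0.75 [ 0.38998744 -0.09994063] [ 0.3979482  -0.07115797]
cap0 [367.3, 108.4] 0.64 [ 0.43420053 -0.16163822] [ 0.47644567 -0.1177012 ]
tag0 [487.2, 142.7] 0.96 [ 0.4436777  -0.07526877] [ 0.504614   -0.03609181]
tag0 [470.8, 274.3] 0.95 [ 0.54121   -0.0695711] [ 0.60484886 -0.03063205]
top_front_edge [526.1, 208.6] 0.6 [ 0.52  -0.011  0.08 ]
```

```bash
python3 -m jog '0.001 0 0.02 0 0 0 1; 0.001 0 0.04 0 0 0 1; 0.001 0 0.05 0 0 0 1; 0.001 0 0.053 0 0 0 1; 0.001 0 0.055 0 0 0 1; 0.001 0 0.055 0 0 0 1; 0.001 0 0.055 0 0 0 1'
```

```text
time_s: 7.7
ee_pos: [0.5308, -0.1951, 0.1225]
eef_rot: [-179.9, 0.1, -177.9]
ft_force: [-0.8, -0.0, -3.3]
width: 0.0251
grip_force: 80.3
```

```bash
python3 -m jog '0 0 0.001 0 0 0 1; 0 0 0.002 0 0 0 1; 0 0 0.003 0 0 0 1; 0 0 0.004 0 0 0 1;0 0 0.004 0 0 0 1'
```

```text
time_s: 8.2
ee_pos: [0.5301, -0.1949, 0.1176]
eef_rot: [-180.0, 0.0, -177.9]
ft_force: [-0.8, -1.1, -2.7]
width: 0.0253
grip_force: 80.4
```

```bash
python3 -m jog '0 0.005 -0.0005 0 0 0 1; 0 0.015 -0.0005 0 0 0 1; 0 0.025 -0.0005 0 0 0 1; 0 0.035 -0.0005 0 0 0 1; 0 0.045 -0.0005 0 0 0 1; 0 0.055 -0.0005 0 0 0 1; 0 0.065 -0.0005 0 0 0 1; 0 0.075 -0.0005 0 0 0 1' && python3 -m jog '0 0.01 0 0 0 0 1; 0 0.02 0 0 0 0 1; 0 0.03 0 0 0 0 1; 0 0.04 0 0 0 0 1; 0 0.05 0 0 0 0 1; 0 0.06 0 0 0 0 1; 0 0.065 0 0 0 0 1; 0 0.065 0 0 0 0 1'; python3 - <<'E'
from h import *
w=capture("wrist"); t=capture("scene")['color'][140:270,220:380,::-1]
cv2.imwrite("pics/s3.png",np.hstack([cv2.resize(w['color'][:,:,::-1],(400,300)),cv2.resize(t,(369,300),interpolation=3)]))
E
```

```text
time_s: 9.0
ee_pos: [0.5272, -0.1189, 0.1178]
eef_rot: [-180.0, -0.0, -177.8]
ft_force: [-0.4, -0.6, -4.8]
width: 0.0253
grip_force: 80.3
time_s: 9.8
ee_pos: [0.5248, -0.054, 0.1178]
eef_rot: [180.0, -0.0, -177.8]
ft_force: [0.5, -0.5, -3.0]
width: 0.0253
grip_force: 80.3
```

View pics/s3.png

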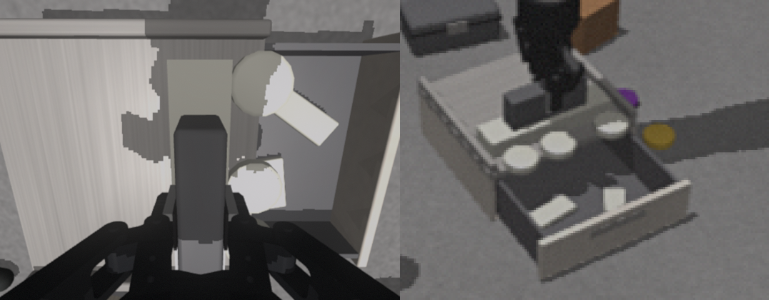

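Both tags are in the drawer and the three caps are at the front edge just ahead of the scraper. I continue the sweep.

```bash
python3 -m jog '0 0.01 0 0 0 0 1; 0 0.02 0 0 0 0 1; 0 0.03 0 0 0 0 1; 0 0.04 0 0 0 0 1; 0 0.05 0 0 0 0 1; 0 0.055 0 0 0 0 1; 0 0.055 0 0 0 0 1; 0 0.055 0 0 0 0 1'; python3 - <<'E'
from h import *
w=capture("wrist"); t=capture("scene")['color'][140:270,220:380,::-1]
cv2.imwrite("pics/s4.png",np.hstack([cv2.resize(w['color'][:,:,::-1],(400,300)),cv2.resize(t,(369,300),interpolation=3)]))
E
```

```text
time_s: 10.7
ee_pos: [0.5229, 0.0001, 0.1179]
eef_rot: [-180.0, 0.0, -177.8]
ft_force: [-0.4, 1.2, -4.3]
width: 0.0247
grip_force: 80.3
```

View pics/s4.png

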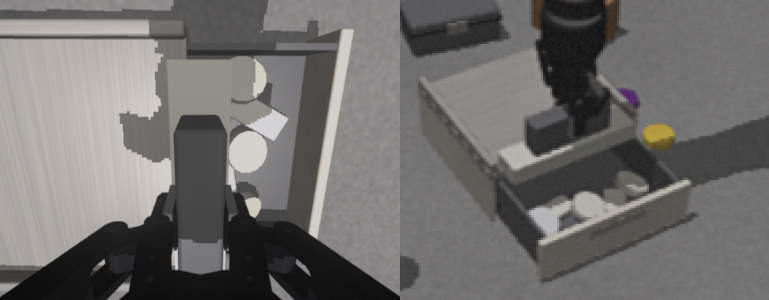

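All five pieces are in the drawer. I lift, turn the scraper end-on so its fingers stay clear of the unit, and go in front of the drawer.

```bash
python3 -m jog '0 0 -0.03 0 0 0 1; 0 0 -0.06 0 0 0 1; 0 0.03 -0.06 0 0 -6 1; 0 0.07 -0.06 0 0 -14 1; 0 0.11 -0.06 0 0 -22 1; 0 0.15 -0.06 0 0 -30 1; 0 0.19 -0.06 0 0 -38 1; 0 0.225 -0.06 0 0 -46 1' && python3 -m jog '0 0 0 0 0 -8 1; 0 0 0 0 0 -16 1; 0 0 0 0 0 -24 1; 0 0 0 0 0 -32 1; 0 0 0 0 0 -40 1; 0 0 0 0 0 -44 1; 0 0 0 0 0 -44 1;0 0 0 0 0 -44 1'; python3 - <<'E'
from h import *
c=capture("top"); t=capture("scene")
for n,c in(("top",c),("scene",t)):
  for q,z in(("drawer_front",.036),("drawer_box",.005)):
    for r in spotter.place_of(q,n): print(n,q,r['pixel'],r['confidence'],ray(c,r['pixel'],z).round(3))
cv2.imwrite("pics/s5.png",np.hstack([cv2.resize(c['color'][130:280,200:400,::-1],(400,300)),cv2.resize(t['color'][140:290,220:420,::-1],(400,300),interpolation=3)]))
E
```

```text
time_s: 11.6
ee_pos: [0.5144, 0.2264, 0.1779]
eef_rot: [-180.0, 0.0, -131.5]
ft_force: [-0.1, -0.3, -4.5]
width: 0.0248
grip_force: 80.4
time_s: 12.4
ee_pos: [0.5146, 0.2246, 0.1778]
eef_rot: [180.0, -0.0, -88.0]
ft_force: [0.7, -0.0, -3.8]
width: 0.0248
grip_force: 80.4
top drawer_front [250.7, 221.9] 0.7 [0.512 0.106 0.036]
top drawer_box [287.6, 220.0] 0.59 [0.523 0.008 0.005]
scene drawer_front [315.3, 240.4] 0.67 [0.513 0.117 0.036]
scene drawer_box [291.9, 225.4] 0.62 [0.525 0.006 0.005]
```

View pics/s5.png

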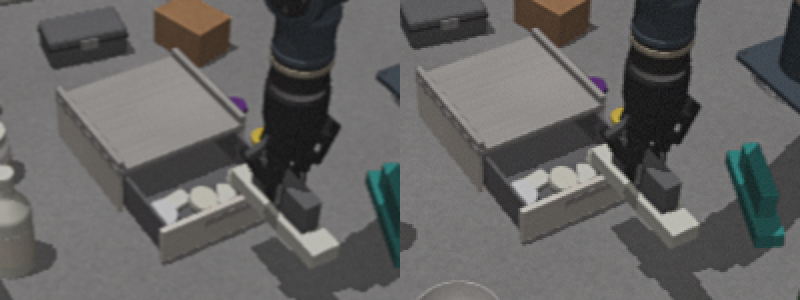

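```bash
python3 -m jog '-0.01 0 0.02 0 0 0 1; -0.01 0 0.06 0 0 0 1; -0.01 0 0.095 0 0 0 1; -0.01 0 0.12 0 0 0 1; -0.01 0 0.125 0 0 0 1; -0.01 0 0.125 0 0 0 1' && python3 -m jog '0.01 0 0 0 0 0 1; 0.025 0 0 0 0 0 1; 0.04 0 0 0 0 0 1; 0.055 0 0 0 0 0 1; 0.07 0 0 0 0 0 1; 0.085 0 0 0 0 0 1; 0.1 0 0 0 0 0 1; 0.115 0 0 0 0 0 1' && python3 -m jog '0.01 0 0 0 0 0 1; 0.018 0 0 0 0 0 1; 0.024 0 0 0 0 0 1; 0.028 0 0 0 0 0 1; 0.03 0 0 0 0 0 1; 0.03 0 0 0 0 0 1'
```

```text
time_s: 13.3
ee_pos: [0.5131, 0.2346, 0.0518]
eef_rot: [179.9, -0.0, -87.9]
ft_force: [-0.2, 1.0, -3.8]
width: 0.0248
grip_force: 80.2
time_s: 14.1
ee_pos: [0.5183, 0.1187, 0.0528]
eef_rot: [-180.0, 0.0, -87.9]
ft_force: [0.9, 2.2, -2.9]
width: 0.0249
grip_force: 80.5
time_s: 14.7
ee_pos: [0.5191, 0.0897, 0.0525]
eef_rot: [180.0, -0.1, -87.9]
ft_force: [-0.0, -0.6, -4.1]
width: 0.0249
grip_force: 80.4
```

Pushing on in small steps until it stops.

```bash
python3 -m jog '0.002 0 0 0 0 0 1; 0.004 0 0 0 0 0 1; 0.006 0 0 0 0 0 1; 0.006 0 0 0 0 0 1' && python3 -m jog '0.002 0 0 0 0 0 1; 0.004 0 0 0 0 0 1; 0.004 0 0 0 0 0 1'&& python3 -m jog '0.002 0 0 0 0 0 1; 0.003 0 0 0 0 0 1; 0.003 0 0 0 0 0 1'
```

```text
time_s: 15.1
ee_pos: [0.5193, 0.0868, 0.0532]
eef_rot: [180.0, 0.4, -87.8]
ft_force: [-1.9, 8.2, -0.9]
width: 0.0253
grip_force: 80.8
time_s: 15.4
ee_pos: [0.5193, 0.0865, 0.0539]
eef_rot: [-180.0, 0.8, -87.7]
ft_force: [-2.8, 15.8, 1.9]
width: 0.0245
grip_force: 81.1
time_s: 15.7
ee_pos: [0.5192, 0.0863, 0.0545]
eef_rot: [-180.0, 1.2, -87.6]
ft_force: [-3.8, 22.4, 4.0]
width: 0.0252
grip_force: 81.4
```

Firm stop at 22 N, so the drawer is shut. I back off, lower and check by wrist force.

```bash
python3 -m jog '-0.008 0 0 0 0 0 1; -0.02 0 0 0 0 0 1; -0.035 0 0 0 0 0 1; -0.05 0 0 0 0 0 1; -0.05 0 0 0 0 0 1; -0.05 0 0.006 0 0 0 1; -0.05 0 0.01 0 0 0 1; -0.05 0 0.01 0 0 0 1' && python3 -m jog '0 0 0.002 0 0 0 1; 0 0 0.004 0 0 0 1;0 0 0.004 0 0 0 1'; python3 - <<'E'
from h import *
c=capture("scene")
for n,c in(("scene",c),):
  for q,z in(("drawer_front",.036),):
    for r in spotter.place_of(q,n): print(n,q,r['pixel'],r['confidence'],ray(c,r['pixel'],z).round(3))
cv2.imwrite("pics/s6.png",cv2.resize(c['color'][130:280,200:420,::-1],(792,540),interpolation=3))
E
```

```text
time_s: 16.5
ee_pos: [0.5171, 0.1264, 0.0414]
eef_rot: [179.9, -0.0, -87.9]
ft_force: [-0.0, -0.5, -4.4]
width: 0.0252
grip_force: 80.4
time_s: 16.8
ee_pos: [0.5179, 0.1267, 0.0385]
eef_rot: [180.0, -0.0, -87.9]
ft_force: [-0.8, -0.8, -3.5]
width: 0.0248
grip_force: 80.4
scene drawer_front [290.6, 219.4] 0.82 [0.532 0.01  0.036]
scene drawer_front [269.3, 204.2] 0.48 [ 0.556 -0.079  0.036]
```

View pics/s6.png

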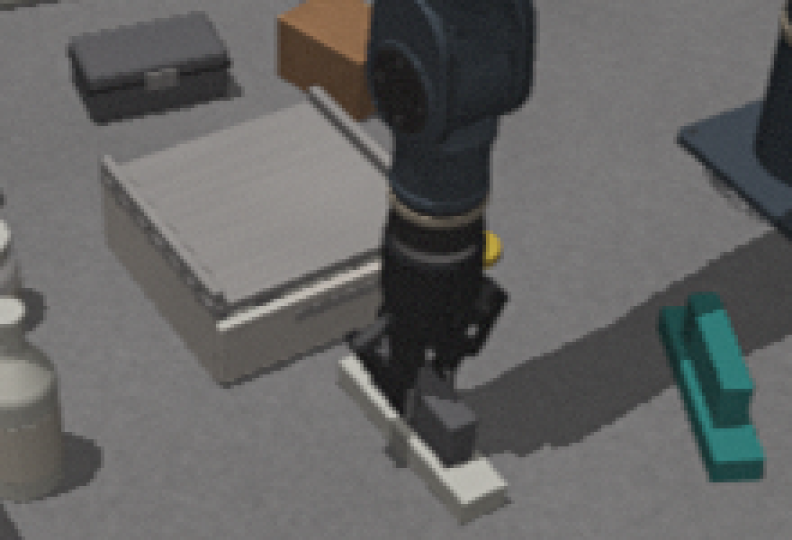

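The drawer is shut and the top is clear. The scraper is upright just above the counter, so I settle it and release.

```bash
python3 -m jog '0 0 0.001 0 0 0 1; 0 0 0.0015 0 0 0 1;0 0 0.0015 0 0 0 1;0 0 0.0015 0 0 0 1' && python3 -m jog '0 0 0 0 0 0 0.4; 0 0 0 0 0 0 0; 0 0 0 0 0 0 -0.5; 0 0 0 0 0 0 -1; 0 0 0 0 0 0 -1; 0 0 0 0 0 0 -1;0 0 0 0 0 0 -1; 0 0 0 0 0 0 -1'
```

```text
time_s: 17.3
ee_pos: [0.5183, 0.127, 0.0376]
eef_rot: [-180.0, -0.0, -87.9]
ft_force: [-0.7, -0.3, -2.5]
width: 0.0249
grip_force: 80.8
time_s: 18.1
ee_pos: [0.5181, 0.127, 0.0373]
eef_rot: [180.0, 0.0, -87.9]
ft_force: [0.2, -0.8, -0.4]
width: 0.0856
grip_force: 0.0
```

```bash
python3 -m jog '0 0 -0.02 0 0 0 -1; 0 0 -0.05 0 0 0 -1; 0 0 -0.09 0 0 0 -1; 0 0 -0.13 0 0 0 -1; 0 0 -0.17 0 0 0 -1; -0.04 0.03 -0.17 0 0 0 -1; -0.08 0.06 -0.17 0 0 0 -1; -0.12 0.09 -0.17 0 0 0 -1' && python3 -m jog '-0.04 0.03 0 0 0 0 -1; -0.08 0.06 0 0 0 0 -1; -0.12 0.08 0 0 0 0 -1; -0.12 0.08 0 0 0 0 -1'; python3 - <<'E'
from h import *
a=capture("top")['color'][:,:,::-1]; b=capture("scene")['color'][:,:,::-1]
cv2.imwrite("pics/f.png",np.hstack([cv2.resize(a[150:300,200:400],(400,300),interpolation=3),cv2.resize(b[130:280,210:410],(400,300),interpolation=3)]))
E
```

```text
time_s: 18.9
ee_pos: [0.4232, 0.2445, 0.208]
eef_rot: [-179.9, 0.1, -88.0]
ft_force: [1.0, 0.4, -0.4]
width: 0.0852
grip_force: 0.0
time_s: 19.3
ee_pos: [0.3361, 0.3643, 0.2073]
eef_rot: [179.9, 0.1, -87.4]
ft_force: [0.2, -0.4, -0.1]
width: 0.0853
grip_force: 0.0
```

View pics/f.png

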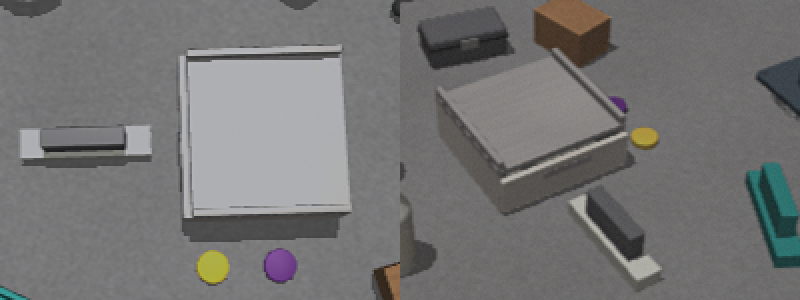

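The top is empty, the drawer is shut and the scraper stands upright in front of it. The look-alikes have not moved, so I hand in.

```bash
python3 -c "
from cell import workorder; print(workorder.sign_off())"
```

```text
the job is handed in; nothing more can be done
None
```

The job is handed in after about 19 s on the robot's clock (limit 72 s): all five pieces are in the drawer, the drawer is pushed shut to its stop, and the scraper stands upright on the counter in front of it, with nothing else seen to have moved.

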